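Pack two wedge-shaped spice canisters head to tail in the clip-on container

ROBOT

A 6-joint arm with a two-finger parallel gripper is mounted at the origin on the work surface. World frame = base frame: x ahead of the robot, y to its left, z up, the work surface at z = 0. Lengths are in m, angles in rad, forces in N, time in s.
With the tool pointing down it reaches from about 0.25 to 0.85 m from the base axis. Payload 12.5 kg.
Tool frame: the origin (TCP) lies at the very end of the fingers, on their centre line; the grasp point (between the pads) lies 19 mm behind it (env.grip_point_offset is the distance from the TCP to the grasp point, in m); z points along the fingers, y is the line along which they close (so a half turn about z gives the same grasp; the last joint's range is limited). The gripper opens to 93 mm and grips with 3 to 60 N. Pads are 15 mm wide; open, the fingers measure 128 mm over their backs; the gripper's body (75 mm by 188 mm) begins 65 mm behind the grasp point.
Start: joints at [-1.365, 0.351, 1.652, -0, 1.139, -0.085], TCP at [0.158, -0.527, 0.184] pointing down, gripper open.
Joint ranges: [-2.75, 2.75], [-0.79, 2.1], [0.01, 2.65], [-1.57, 4.71], [0.07, 3.14], [-2.87, 2.87]. Speed limits (rad/s): [2.22, 2.22, 2.79, 3.14, 3.14, 3.14].

INTERFACE

Orientations are given as a unit quaternion [w, x, y, z].
In Python, from cell import env, viewer gives the robot as it stands. The module is installed in compiled form; this text tells all that it offers.
- The arm moves only by the tool send_rows, never from a script. Its argument "targets" is a list of rows, each a list of 3 entries, a list of its own where there are three numbers: the opening, from 0 (shut) to 1 (fully open), then the shift along the tool's x, y, z in units of 40 mm (1.0 is 40 mm), then the turn, a rotation vector about the tool's x, y, z in units of 5 degrees (1.0 is 5 degrees). In form: [[grip, [tx, ty, tz], [wx, wy, wz]], ...]. A call has 1 to 5 rows; each row shifts and turns the commanded pose from where the row before left it, along the tool's axes as they then stand; what a row does not reach is not made up. A row lasts 1/12 s, in which the tool goes at most 41.7 mm and 7.16 degrees, less where a joint would pass 70% of its speed; a pose out of reach is approached as far as the arm can. A call is refused whole if a number of a shift passes 1 or a number of a turn 1, either way. A call with a gripper value outside its range is refused whole. The fingers move at their own pace and stop on an object; the grip force is fixed at half the most. Time passes only in rows, so rows that do not move let the fingers close. It gives the time, the measured TCP pose, the force, the opening and the grip force at its end, in the units of the state.
- env.observe(): the state, without advancing time (a new reading comes with each control period).
- viewer.snapshot(name): name is "scene" or "top"; returns the picture (480x640x3 uint8, blue, green, red); there is no depth.
- viewer.camera_model(name): a dict with "mtx" (3x3 intrinsics, pixels), "k1" (the pictures are not rectified: a ray, as slopes to the right and down, at radius r is drawn at 1 + k1 r^2 times it, then the intrinsics apply), "pose" (4x4, takes a point from camera to world coordinates). Camera axes: x right, y up, looking along -z (the intrinsics and any distortion apply to the point x, -y, -z); pixel columns grow to the right and rows downward; lengths in m; the calibration is good to about 2 mm. A picture is of the moment at which its call begins. camera_model takes no time and is no camera call.
- env.finish_job(): hands the job in; it is judged then, once.
The state is a dict: "t": time; "q": joint angles; "joint_vel": joint speeds; "tau": joint torques, N m; "tcp_pos": TCP position; "ee_rot": TCP orientation; "force": force on the tool from outside, world axes, zero at the start; "wrist_torque": the same for the moment, N m; "gripper_width": finger opening in m; "grasp_force": force on a finger pad.
Only numpy, scipy, OpenCV 4.12 (cv2) and the standard library are available. Lean on these libraries where they do the work, as an engineer would, in place of code of your own. Each camera call takes 0.05 s, during which the arm holds its last target. There are 200 camera calls.

TASK

Pack the blue-lidded and the orange-lidded wedge-shaped spice canisters into the open clip-on container, side by side and head to tail (thick end beside thin end, straight sides outward), so that together they fill it and both stand upright and flat on its floor. Leave the straight-sided canister with the green lid where it is.

Things in the scene. Friction and masses are not known exactly. Their poses are not given: they have to be found in the camera images.
- container: open pale blue plastic container, green clip flaps at its short ends, fixed. Outside 134 (x) by 110 (y) by 40 mm high, walls and floor 4, inside 126 by 102; the pair head to tail takes 110 by 84, lids 9 mm above the rim. Origin: centre of underside, x lengthwise, z up. Either wedge on either side: the one on the -y side has its thin end to +x, the one on the +y side to -x.
- canister_blue: wedge spice canister, blue lid, 45 mm high, 180 g, loose, upright. Origin: underside, below the grip and centre of mass; x to the thin end. From above: thick end x -45, 66 wide; thin end x +65, 18 wide; straight side y -23; slanting side y +43 (thick) to -5 (thin). Wooden grip block on the lid, 30 (x) by 16 (y), 28 high, z 45 to 73; best held by its two ends.
- canister_orange: wedge spice canister, orange lid, 45 mm high, 180 g, loose, upright. Origin: underside, below the grip and centre of mass; x to the thin end. From above: thick end x -45, 66 wide; thin end x +65, 18 wide; straight side y -23; slanting side y +43 (thick) to -5 (thin). Wooden grip block on the lid, 30 (x) by 16 (y), 28 high, z 45 to 73; best held by its two ends.
- canister_straight: bystander: rectangular spice canister, white body, green lid, 90 mm (x) by 60 mm (y), 45 mm high, with the same wooden grip block on top; to be left where it is. Origin: centre of its underside, below the grip.
Not all that is in view belongs to the job. There is more than one size of the container; the one meant has the size given above.

How it is judged:
At the end, for the whole second after the job is handed in: Both wedges rest released in the container, flat on its floor (10 mm, 7 deg), along its length within 11 deg, one per side and head to tail: origins at (-10, -23) and (+10, +23) mm in its frame, within 18 mm in x and 16 in y. The green canister has moved less than 30 mm (((x of canister_blue in the frame of container between -0.028 and 0.008 m and y of canister_blue in the frame of container between -0.0395 and -0.0075 m and x of canister_orange in the frame of container between -0.008 and 0.028 m and y of canister_orange in the frame of container between 0.0075 and 0.0395 m) or (x of canister_blue in the frame of container between -0.008 and 0.028 m and y of canister_blue in the frame of container between 0.0075 and 0.0395 m and x of canister_orange in the frame of container between -0.028 and 0.008 m and y of canister_orange in the frame of container between -0.0395 and -0.0075 m)) and z of each of canister_blue, canister_orange in the frame of container below 0.01 m and angle between each of canister_blue, canister_orange's own z axis and vertical below 0.12 rad and angle between the x axis of each of canister_blue, canister_orange and the x axis of container, either way round below 0.2 rad and linear speed of each of canister_blue, canister_orange below 0.02 m/s); the robot touches nothing.
It fails at once if the straight-sided canister with the green lid is moved 30 mm or more from its place (distance of canister_straight from where it was at the start of the episode above 0.03 m).
It also fails if it takes over 54 s, if anything falls off the work surface, if the arm or the gripper's body presses on something with over 40 N, if the wrist force passes 120 N, or if a joint passes its speed limit or range.

## Working session

There is one attempt and no reset: what is moved stays moved. The work goes in short steps, Python scripts to look and compute and a tool call to move; the robot and the scene stay as the last step left them, time stands still between calls to the robot, and variables do not carry over. Pictures are saved under pics/ and viewed, at most 10 in all, crops included, and the job is handed in when it is done.

Besides the shell and the picture viewer there is one more tool, called after ">>>" as name([rows], argument=value, ...), one row to a line, values as JSON. send_rows: Moves the arm, as the interface text tells. Its arguments: {"type":"object","properties":{"targets":{"type":"array"}},"required":["targets"]}

```bash
mkdir -p pics; python3 - <<'E'
from cell import env, viewer
import cv2,numpy as np
for n in("top","scene"):
    cv2.imwrite(f"pics/{n}0.png",viewer.snapshot(n))
    m=viewer.camera_model(n);print(n,m["mtx"],m["k1"],np.round(m["pose"],3))
print(env.observe())
E
```

```text
top [[606.43585221   0.         320.62977532]
 [  0.         606.43585221 244.12839259]
 [  0.           0.           1.        ]] -0.00728223370130124 [[ 0.019  0.992 -0.123  0.381]
 [-1.     0.02   0.007 -0.059]
 [ 0.01   0.123  0.992  1.133]
 [ 0.     0.     0.     1.   ]]
scene [[517.39548872   0.         315.78605799]
 [  0.         517.39548872 237.8897376 ]
 [  0.           0.           1.        ]] -0.05599531477993806 [[ 0.14  -0.838  0.527  0.919]
 [ 0.99   0.116 -0.078 -0.098]
 [ 0.004  0.533  0.846  0.69 ]
 [ 0.     0.     0.     1.   ]]
{'t': 0.1, 'q': array([-1.36456453e+00,  3.51160115e-01,  1.65233798e+00, -1.53176174e-05,
        1.13911468e+00, -8.46030443e-02]), 'joint_vel': array([-0.00032917, -0.00253231, -0.00328291, -0.00249759,  0.00277836,
        0.00105654]), 'tau': array([ 1.49430092e-03, -4.98030245e+01, -2.85702181e+01,  7.00975629e-02,
        2.38619320e-02, -3.42901285e-05]), 'tcp_pos': array([ 0.15766269, -0.52656393,  0.18367587]), 'ee_rot': array([-5.08698478e-04,  9.89444912e-01,  1.44908613e-01, -3.79418363e-05]), 'force': array([-0.0135919 , -0.57546324, -0.19709808]), 'wrist_torque': array([-0.04384699,  0.00840015, -0.03334973]), 'grasp_force': 0.0, 'gripper_width': 0.09291082101512609}
```

View pics/top0.png

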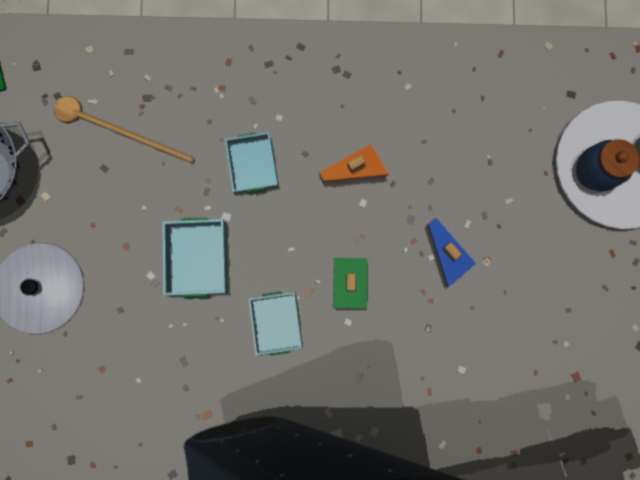

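View pics/scene0.png

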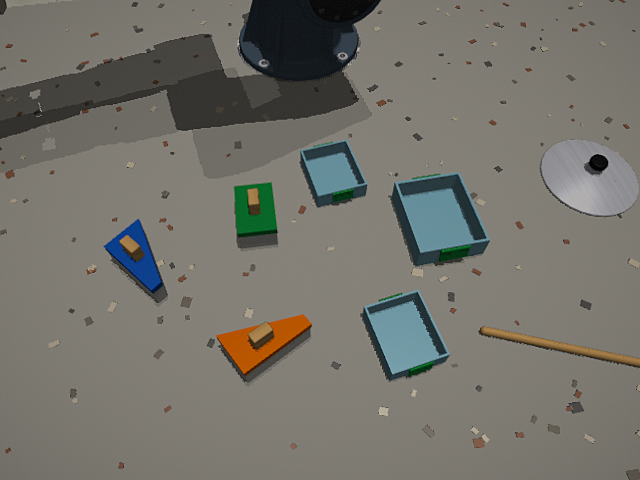

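The top view shows the large container at about (195,258). Two smaller ones are at (251,163) and (275,323). The orange lid is at (357,167), blue at (450,253) and green at (350,283).

```bash
cat >h.py <<'E'
from cell import env, viewer
import cv2,numpy as np
def ray(n,px,z):
    m=viewer.camera_model(n);P=np.array(m["pose"]);
    u=cv2.undistortPoints(np.float32(px).reshape(-1,1,2),np.array(m["mtx"]),np.array([m["k1"],0,0,0,0])).reshape(-1,2)
    d=np.c_[u[:,0],-u[:,1],-np.ones(len(u))]@P[:3,:3].T
    o=P[:3,3];return o+d*((z-o[2])/d[:,2])[:,None]
def mask(img,lo,hi):
    return cv2.morphologyEx(cv2.inRange(cv2.cvtColor(img,cv2.COLOR_BGR2HSV),lo,hi),cv2.MORPH_CLOSE,np.ones((3,3)))
def cons(m,a=100):
    c,_=cv2.findContours(m,cv2.RETR_EXTERNAL,cv2.CHAIN_APPROX_NONE)
    return [k for k in sorted(c,key=cv2.contourArea)[::-1] if cv2.contourArea(k)>a]
R={'orange':((5,200,120),(12,255,255)),'blue':((108,150,80),(122,255,255)),'wood':((10,90,120),(20,200,255)),'tub':((85,40,60),(105,140,255))}
E
python3 - <<'E'
from h import *
for n in("top","scene"):
    im=cv2.imread(f"pics/{n}0.png");hs=cv2.cvtColor(im,cv2.COLOR_BGR2HSV)
    if n=="top":
        for p in((340,176),(375,160),(357,162),(465,262),(452,251),(200,250),(166,260),(226,250)):print(p,hs[p[1],p[0]])
    for k,z in(('orange',.045),('blue',.045),('wood',.073),('tub',.04)):
        for c in cons(mask(im,*R[k]),25):
            w=ray(n,c,z)[:,:2].astype(np.float32)
            if k in('orange','blue'):
                a,t=cv2.minEnclosingTriangle(w.reshape(-1,1,2))
                p=cv2.approxPolyDP(w.reshape(-1,1,2),.008,True).reshape(-1,2);print(n,k,np.round(p,3).tolist())
            else:
                r=cv2.minAreaRect(w);print(n,k,np.round(np.r_[r[0],r[1],r[2]],3), c.reshape(-1,2).mean(0).round())
im=cv2.imread("pics/top0.png")[205:310,145:245];cv2.imwrite("pics/c1.png",cv2.resize(im,None,fx=5,fy=5,interpolation=cv2.INTER_CUBIC))
E
```

```text
(340, 176) [ 13 196 173]
(375, 160) [ 12 199 174]
(357, 162) [ 17 131 162]
(465, 262) [111 180 152]
(452, 251) [ 17 127 159]
(200, 250) [ 92  56 178]
(166, 260) [96 75 65]
(226, 250) [93 41 56]
top orange [[0.6890000104904175, -0.13500000536441803], [0.6629999876022339, -0.15000000596046448], [0.6650000214576721, -0.16099999845027924], [0.6499999761581421, -0.16099999845027924], [0.6520000100135803, -0.1809999942779541], [0.6990000009536743, -0.15299999713897705]]
top blue [[0.5669999718666077, -0.2750000059604645], [0.5519999861717224, -0.2639999985694885], [0.44699999690055847, -0.2980000078678131], [0.48899999260902405, -0.34299999475479126]]
top wood [ 0.643 -0.123  0.064  0.108 30.384] [355. 167.]
top wood [7.180e-01 2.890e-01 2.690e-01 4.600e-02 7.315e+01] [119. 130.]
top wood [ 0.448 -0.121  0.026  0.012  0.796] [351. 282.]
top wood [ 5.0700e-01 -3.0000e-01  2.8000e-02  1.3000e-02  4.0699e+01] [453. 250.]
top tub [0.489 0.161 0.136 0.113 3.525] [194. 257.]
top tub [0.373 0.011 0.1   0.082 9.05 ] [275. 323.]
top tub [ 0.667  0.064  0.105  0.084 10.694] [251. 162.]Traceback (most recent call last):
  File "<stdin>", line 10, in <module>
cv2.error: OpenCV(4.12.0) /io/opencv/modules/imgproc/src/min_enclosing_triangle.cpp:611: error: (-3:Internal error) The position of side B could not be determined, because gamma(b) could not be computed. in function 'updateSideB'
```

```bash
sed -i "s/(5,200,120),(12,255,255)/(4,165,90),(15,255,255)/; s/(10,90,120),(20,200,255)/(15,90,100),(21,165,255)/" h.py
python3 - <<'E'
from h import *
for n in("top","scene"):
    im=cv2.imread(f"pics/{n}0.png");hs=cv2.cvtColor(im,cv2.COLOR_BGR2HSV)
    if n=="scene":
        for p in((240,340),(260,333),(130,246),(440,210),(400,215)):print(p,hs[p[1],p[0]])
    for k,z in(('orange',.045),('blue',.045),('wood',.073),('tub',.04)):
        for c in cons(mask(im,*R[k]),25):
            w=ray(n,c,z)[:,:2].astype(np.float32)
            if k in('orange','blue'):
                p=cv2.approxPolyDP(w.reshape(-1,1,2),.006,True).reshape(-1,2);print(n,k,[[round(float(v),3) for v in q] for q in p])
            else:
                r=cv2.minAreaRect(w);print(n,k,np.round(np.r_[r[0],r[1],r[2]],3), c.reshape(-1,2).mean(0).round())
            if k=='tub' and cv2.contourArea(c)>3500:
                p=cv2.approxPolyDP(c,5,True).reshape(-1,2);print(p.tolist(),np.round(ray(n,p,.04)[:,:2],3).tolist())
im=cv2.imread("pics/top0.png")[205:310,145:245];cv2.imwrite("pics/c1.png",cv2.resize(im,None,fx=5,fy=5,interpolation=cv2.INTER_CUBIC))
E
```

```text
top orange [[0.652, -0.185], [0.703, -0.153], [0.646, -0.064], [0.635, -0.079]]
top orange [[0.721, -0.609], [0.707, -0.588], [0.678, -0.585], [0.658, -0.603], [0.654, -0.621], [0.67, -0.646], [0.691, -0.655], [0.714, -0.641]]
top blue [[0.567, -0.275], [0.552, -0.264], [0.447, -0.298], [0.489, -0.343]]
top wood [7.0100e-01 2.9500e-01 2.7100e-01 4.7000e-02 6.4317e+01] [120. 131.]
top wood [ 6.6300e-01 -1.2800e-01  1.5000e-02  2.9000e-02  2.8286e+01] [356. 162.]
top wood [ 0.448 -0.121  0.026  0.012  0.796] [351. 282.]
top wood [ 5.0600e-01 -3.0000e-01  2.7000e-02  1.4000e-02  4.0764e+01] [452. 251.]
top tub [0.489 0.161 0.136 0.113 3.525] [194. 257.]
[[222, 220], [163, 222], [164, 294], [226, 291]] [[0.558, 0.113], [0.552, 0.22], [0.421, 0.212], [0.429, 0.101]]
top tub [0.373 0.011 0.1   0.082 9.05 ] [275. 323.]
top tub [ 0.667  0.064  0.105  0.084 10.694] [251. 162.]
(240, 340) [ 14 255 184]
(260, 333) [ 17 140 170]
(130, 246) [ 17 138 164]
(440, 210) [ 97  89 154]
(400, 215) [96 91 53]
scene orange [[0.649, -0.065], [0.637, -0.073], [0.641, -0.118], [0.664, -0.116], [0.676, -0.137]
[... 459 characters left out ...]
02  3.0000e-02  8.6002e+01] [253. 196.]
scene tub [0.5   0.156 0.153 0.119 3.294] [442. 219.]
[[459, 172], [395, 182], [420, 252], [417, 263], [471, 245], [468, 255], [482, 253], [489, 240]] [[0.421, 0.211], [0.427, 0.102], [0.559, 0.11], [0.577, 0.101], [0.558, 0.188], [0.574, 0.179], [0.574, 0.2], [0.553, 0.218]]
scene tub [ 0.678  0.059  0.107  0.088 10.359] [406. 334.]
[[418, 289], [364, 306], [390, 380], [449, 354]] [[0.618, 0.092], [0.633, 0.012], [0.739, 0.026], [0.716, 0.11]]
scene tub [3.920e-01 8.000e-03 1.200e-01 8.700e-02 8.702e+00] [334. 173.]
scene tub [6.5000e-02 9.1000e-02 3.5000e-02 1.0000e-01 6.4263e+01] [347.  42.]
scene tub [ 0.05  -0.108  0.134  0.031 13.524] [248.  45.]
```

View pics/c1.png

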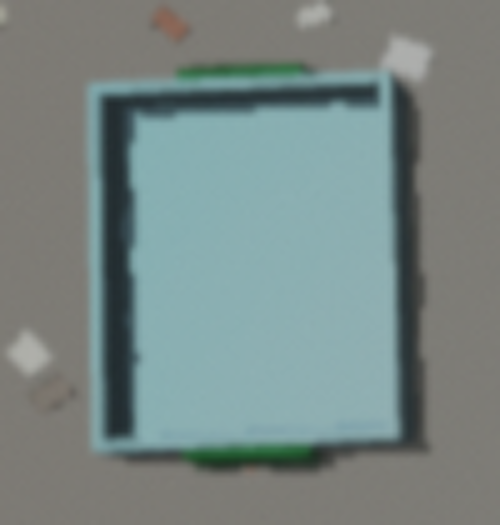

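The blowup shows the container's rim corners at about (163,222), (223,219), (225,293) and (164,295). That puts its centre at (0.490, 0.161) with a yaw of about 3.5°, and the size matches the target. Orange is at (0.6635, -0.1295) with yaw about 121°, and blue at (0.507, -0.3015) with yaw about 41°. I'll take orange first.

>>> send_rows([
  [1, [0, 0, 0], [0, 0, -0.95]],
  [1, [0, 0, 0], [0, 0, -0.95]],
  [1, [0, 0, 0], [0, 0, -0.95]],
  [1, [1, -0.12, 0], [0, 0, 0]],
  [1, [1, -0.12, 0], [0, 0, 0]],
])

```text
t: 0.52
tcp_pos: [0.2211, -0.4773, 0.1836]
ee_rot: [-0.0, 0.964, 0.265, -0.0]
force: [-0.1, -0.5, 0.4]
gripper_width: 0.0931
grasp_force: 0.0
```

>>> send_rows([
  [1, [1, -0.12, 0], [0, 0, 0]],
  [1, [1, -0.12, 0], [0, 0, 0]],
  [1, [1, -0.12, 0], [0, 0, 0]],
  [1, [1, -0.12, 0], [0, 0, 0]],
  [1, [1, -0.12, 0], [0, 0, 0]],
])

```text
t: 0.93
tcp_pos: [0.3819, -0.3526, 0.184]
ee_rot: [-0.0, 0.964, 0.266, -0.0]
force: [0.3, -1.0, -0.0]
gripper_width: 0.0935
grasp_force: 0.0
```

>>> send_rows([
  [1, [1, -0.12, 0], [0, 0, 0]],
  [1, [1, -0.12, 0], [0, 0, 0]],
  [1, [1, -0.12, 0], [0, 0, 0]],
  [1, [1, -0.12, 0], [0, 0, 0]],
  [1, [1, -0.12, 0], [0, 0, 0]],
])

```text
t: 1.35
tcp_pos: [0.5412, -0.2292, 0.1839]
ee_rot: [-0.0, 0.964, 0.267, -0.0]
force: [-0.1, -0.8, 1.6]
gripper_width: 0.0933
grasp_force: 0.0
```

>>> send_rows([
  [1, [1, -0.12, 0], [0, 0, 0]],
  [1, [1, -0.12, 0], [0, 0, 0]],
  [1, [0.9, -0.12, 0], [0, 0, 0]],
  [1, [0.8, -0.12, 0], [0, 0, 0]],
  [1, [0, 0, 0], [0, 0, 0]],
])

```text
t: 1.77
tcp_pos: [0.66, -0.1343, 0.1831]
ee_rot: [-0.0, 0.963, 0.268, 0.0]
force: [-0.1, -0.3, 0.5]
gripper_width: 0.0932
grasp_force: 0.0
```

```bash
cat >>h.py <<'E'
from scipy.spatial.transform import Rotation as Ro
def to(x,y,ty,z):
    s=env.observe();q=s["ee_rot"];M=Ro.from_quat(np.r_[q[1:],q[0]]).as_matrix()
    d=np.array([x,y,z])-s["tcp_pos"];a=np.degrees(np.arctan2(M[1,1],M[0,1]));t=(ty-a+180)%360-180
    print("t",round(s["t"],2),"tcp",s["tcp_pos"].round(4),"ty",a.round(1),"tilt",np.degrees(np.arccos(-M[2,2])).round(2),"turn",(-t/5).round(2))
    print("shift now",(M.T@d/.04).round(2)); T=np.radians(ty)
    print("shift after turn",np.round(np.array([-d[0]*np.sin(T)+d[1]*np.cos(T)]+[d[0]*np.cos(T)+d[1]*np.sin(T)])/.04,2), "w",s["gripper_width"].round(4),"F",s["force"].round(1),s["grasp_force"])
E
python3 -c "
from h import *
to(.6635,-.1295,-59,.049)"
```

```text
t 1.77 tcp [ 0.66   -0.1343  0.1831] ty -58.9 tilt 0.06 turn 0.02
shift now [ 0.13 -0.05  3.35]Traceback (most recent call last):
  File "<string>", line 3, in <module>
    to(.6635,-.1295,-59,.049)
    ~~^^^^^^^^^^^^^^^^^^^^^^^
  File "h.py", line 20, in to
    print("shift after turn",np.round(np.array([-d[0]*np.sin(T)+d[1]*np.cos(T)]+[d[0]*np.cos(T)+d[1]*np.sin(T)])/.04,2), "w",s["gripper_width"].round(4),"F",s["force"].round(1),s["grasp_force"])
                                                                                                                             ^^^^^^^^^^^^^^^^^^^^^^^^
AttributeError: 'float' object has no attribute 'round'
```

>>> send_rows([
  [1, [0.13, -0.05, 0.5], [0, 0, 0]],
  [1, [0, 0, 0.8], [0, 0, 0]],
  [1, [0, 0, 0.8], [0, 0, 0]],
  [1, [0, 0, 0.8], [0, 0, 0]],
  [1, [0, 0, 0.45], [0, 0, 0]],
])

```text
t: 2.18
tcp_pos: [0.6583, -0.1338, 0.0461]
ee_rot: [-0.001, 0.964, 0.266, -0.002]
force: [-0.3, 0.1, -0.6]
gripper_width: 0.0931
grasp_force: 0.0
```

>>> send_rows([
  [1, [0, 0, 0], [0, 0, 0]],
  [0, [0, 0, 0], [0, 0, 0]],
  [0, [0, 0, 0], [0, 0, 0]],
  [0, [0, 0, 0], [0, 0, 0]],
  [0, [0, 0, 0], [0, 0, 0]],
])

```text
t: 2.6
tcp_pos: [0.6613, -0.1343, 0.0518]
ee_rot: [0.001, 0.964, 0.266, 0.001]
force: [-0.6, -0.8, 0.2]
gripper_width: 0.0707
grasp_force: 0.0
```

>>> send_rows([
  [0, [0, 0, 0], [0, 0, 0]],
  [0, [0, 0, 0], [0, 0, 0]],
  [0, [0, 0, 0], [0, 0, 0]],
])

```text
t: 2.85
tcp_pos: [0.6606, -0.1341, 0.0505]
ee_rot: [0.0, 0.964, 0.266, 0.0]
force: [-0.5, -0.1, 0.6]
gripper_width: 0.0506
grasp_force: 0.0
```

```bash
sed -i 's/s\["gripper_width"\].round(4)/round(s["gripper_width"],4)/' h.py
python3 - <<'E'
from h import *
to(.6635,-.1295,-59,.049)
im=viewer.snapshot("scene")
cv2.imwrite("pics/g1.png",cv2.resize(im[230:420,160:420],None,fx=2.5,fy=2.5))
E
```

```text
t 2.85 tcp [ 0.6606 -0.1341  0.0505] ty -59.1 tilt 0.03 turn -0.02
shift now [ 0.12 -0.06  0.04]
shift after turn [ 0.12 -0.06] w 0.0506 F [-0.5 -0.1  0.6] 0.0
```

View pics/g1.png

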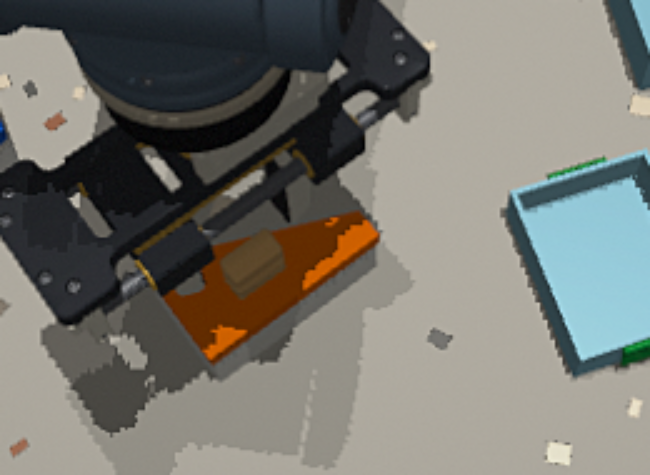

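The tips straddle the block, but the finger line sits about 5 mm short of its centre. I'll shift before closing.

>>> send_rows([
  [0.6, [0.14, -0.06, 0], [0, 0, 0]],
  [0.6, [0, 0, 0], [0, 0, 0]],
  [0.6, [0, 0, 0], [0, 0, 0]],
  [0.6, [0, 0, 0], [0, 0, 0]],
])

```text
t: 3.23
tcp_pos: [0.6641, -0.1289, 0.05]
ee_rot: [-0.0, 0.964, 0.267, -0.0]
force: [0.4, 0.2, 0.2]
gripper_width: 0.0561
grasp_force: 0.0
```

```bash
python3 - <<'E'
from h import *
to(.6635,-.1295,-59,.049)
im=viewer.snapshot("scene")
cv2.imwrite("pics/g2.png",cv2.resize(im[260:400,200:350],None,fx=4,fy=4))
E
```

```text
t 3.23 tcp [ 0.6641 -0.1289  0.05  ] ty -59.1 tilt 0.01 turn -0.01
shift now [-0.02  0.01  0.03]
shift after turn [-0.02  0.01] w 0.0561 F [0.4 0.2 0.2] 0.0
```

View pics/g2.png

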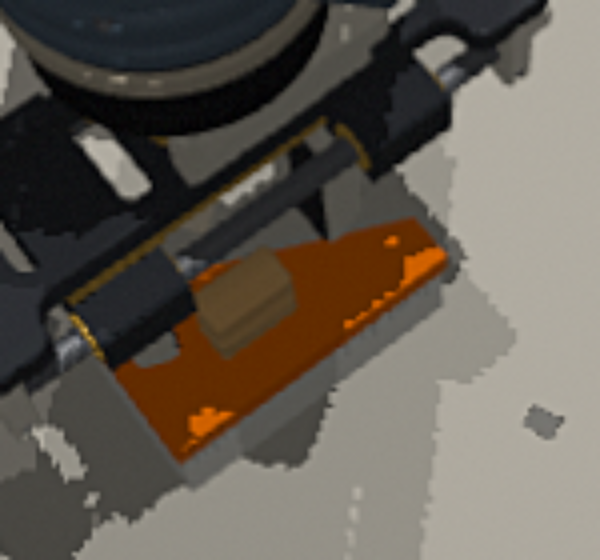

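```bash
python3 - <<'E'
from h import *
print(ray("scene",[(280.5,318.75),(276,316),(241,351),(244,345),(236,346)],.05).round(4)[:,:2])
T=np.radians(-59);y=np.array([np.cos(T),np.sin(T)]);x=np.array([-y[1],y[0]])
for a in(.028,.046):
  for b in(-.0075,.0075):
    print(a,b,(np.array([.664,-.129])+a*y+b*x).round(4),(np.array([.664,-.129])-a*y+b*x).round(4))
E
```

```text
[[ 0.64   -0.1031]
 [ 0.6352 -0.1086]
 [ 0.6777 -0.1583]
 [ 0.6701 -0.1539]
 [ 0.67   -0.1642]]
0.028 -0.0075 [ 0.672  -0.1569] [ 0.6432 -0.1089]
0.028 0.0075 [ 0.6848 -0.1491] [ 0.656  -0.1011]
0.046 -0.0075 [ 0.6813 -0.1723] [ 0.6339 -0.0934]
0.046 0.0075 [ 0.6941 -0.1646] [ 0.6467 -0.0857]
```

>>> send_rows([
  [0, [0, 0, 0.03], [0, 0, 0]],
  [0, [0, 0, 0], [0, 0, 0]],
  [0, [0, 0, 0], [0, 0, 0]],
  [0, [0, 0, 0], [0, 0, 0]],
  [0, [0, 0, 0], [0, 0, 0]],
])

```text
t: 3.7
tcp_pos: [0.6641, -0.1291, 0.0489]
ee_rot: [0.0, 0.964, 0.266, 0.0]
force: [-0.3, -0.5, 0.2]
gripper_width: 0.0273
grasp_force: 0.0
```

>>> send_rows([
  [0, [0, 0, 0], [0, 0, 0]],
  [0, [0, 0, 0], [0, 0, 0]],
  [0, [0, 0, 0], [0, 0, 0]],
  [0, [0, 0, -0.2], [0, 0, 0]],
  [0, [0, 0, -0.4], [0, 0, 0]],
])

```text
t: 4.12
tcp_pos: [0.663, -0.1288, 0.0718]
ee_rot: [-0.001, 0.964, 0.266, -0.001]
force: [0.5, 0.3, 0.5]
gripper_width: 0.0008
grasp_force: 0.0
```

```bash
python3 - <<'E'
from h import *
to(.4986,.1846,3.5,.17)
cv2.imwrite("pics/g3.png",cv2.resize(viewer.snapshot("scene")[230:400,180:380],None,fx=3,fy=3))
E
```

```text
t 4.12 tcp [ 0.663  -0.1288  0.0718] ty -59.1 tilt 0.19 turn -12.52
shift now [ 0.49 -8.84 -2.44]
shift after turn [ 8.07 -3.62] w 0.0008 F [0.5 0.3 0.5] 0.0
```

View pics/g3.png

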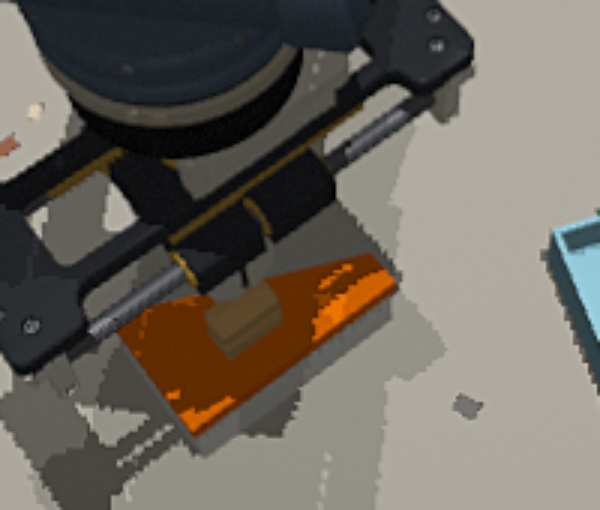

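The fingers closed fully just behind the block at about (245,285) and missed it without touching. So the real tip sits away from the reported TCP, and I'll measure that offset.

```bash
python3 - <<'E'
from h import *
print(ray("scene",[(261.7,325),(257,330)],.072).round(4)[:,:2])
im=viewer.snapshot("scene")
for c in cons(mask(im,*R['wood']),25):
    r=cv2.minAreaRect(ray("scene",c,.073)[:,:2].astype(np.float32));print(np.round(np.r_[r[0],r[1],r[2]],3))
t=viewer.snapshot("top");cv2.imwrite("pics/g4.png",np.hstack([cv2.resize(t[100:220,290:430],(400,343)),cv2.resize(im[300:360,225:295],(400,343),interpolation=cv2.INTER_CUBIC)]))
E
```

```text
[[ 0.6549 -0.1276]
 [ 0.6608 -0.1341]]
[7.3700e-01 2.4300e-01 2.0100e-01 1.1000e-02 6.8771e+01]
[ 5.0800e-01 -3.0200e-01  3.0000e-02  1.5000e-02  3.8837e+01]
```

View pics/g4.png

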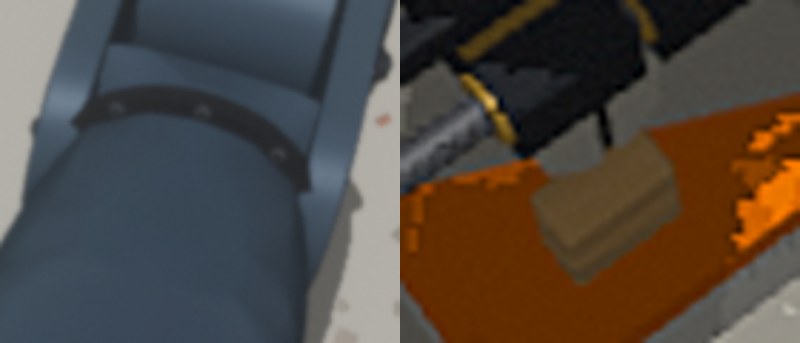

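The tip overlaps the top of the block at about (590,180), so the tips look about 25 mm higher than the reported z and passed over the block. I'll touch the block top gently with the closed fingers to check.

>>> send_rows([
  [0, [0.02, 0, 0.3], [0, 0, 0]],
  [0, [0, 0, 0.25], [0, 0, 0]],
  [0, [0, 0, 0.05], [0, 0, 0]],
  [0, [0, 0, 0.05], [0, 0, 0]],
  [0, [0, 0, 0], [0, 0, 0]],
])

```text
t: 4.68
tcp_pos: [0.6643, -0.1285, 0.0457]
ee_rot: [-0.0, 0.964, 0.266, -0.001]
force: [0.3, -0.4, 0.5]
gripper_width: 0.0006
grasp_force: 0.0
```

>>> send_rows([
  [0, [0, 0, 0.05], [0, 0, 0]],
  [0, [0, 0, 0], [0, 0, 0]],
])

```text
t: 4.85
tcp_pos: [0.6648, -0.1286, 0.0448]
ee_rot: [-0.0, 0.964, 0.266, 0.0]
force: [-0.2, 0.1, -0.9]
gripper_width: 0.0005
grasp_force: 0.0
```

```bash
python3 -c "
from h import *
print(env.grip_point_offset);to(.6635,-.1295,-59,.049)"
```

```text
0.0188
t 4.85 tcp [ 0.6648 -0.1286  0.0448] ty -59.1 tilt 0.0 turn -0.02
shift now [-0.04  0.   -0.11]
shift after turn [-0.04  0.  ] w 0.0005 F [-0.2  0.1 -0.9] 0.0
```

>>> send_rows([
  [0, [0, 0, 0.05], [0, 0, 0]],
  [0, [0, 0, 0.05], [0, 0, 0]],
  [0, [0, 0, 0], [0, 0, 0]],
])

```text
t: 5.1
tcp_pos: [0.6646, -0.1286, 0.0406]
ee_rot: [-0.0, 0.964, 0.266, -0.0]
force: [-0.6, 1.0, -0.1]
gripper_width: 0.0001
grasp_force: 0.0
```

>>> send_rows([
  [0, [0, 0, 0.05], [0, 0, 0]],
  [0, [0, 0, 0.05], [0, 0, 0]],
  [0, [0, 0, 0], [0, 0, 0]],
])

```text
t: 5.35
tcp_pos: [0.6652, -0.1286, 0.0388]
ee_rot: [0.0, 0.964, 0.267, 0.0]
force: [-6.4, 1.7, 15.9]
gripper_width: 0.0006
grasp_force: 8.0
```

```bash
python3 - <<'E'
from h import *
to(.6635,-.1295,-59,.049)
im=viewer.snapshot("scene");cv2.imwrite("pics/g5.png",cv2.resize(im[290:370,215:305],(720,576),interpolation=cv2.INTER_CUBIC))
E
```

```text
t 5.35 tcp [ 0.6652 -0.1286  0.0388] ty -59.1 tilt 0.06 turn -0.02
shift now [-0.05 -0.   -0.25]
shift after turn [-0.05 -0.  ] w 0.0006 F [-6.4  1.7 15.9] 7.976564226555638
```

View pics/g5.png

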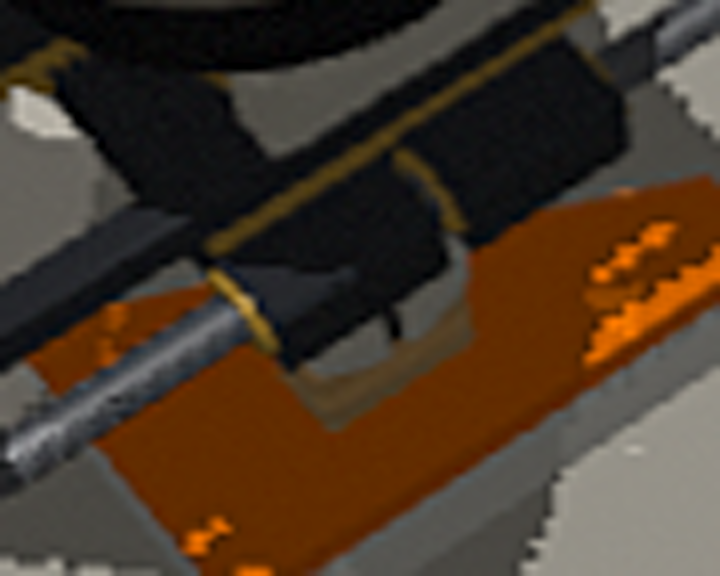

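Contact shows at a reported z of about 0.039 with the tip on the block top (0.073), so the real tips are 34 mm above the reported TCP. The finger pair sits centred across the block. I'll raise, open and go down deeper.

>>> send_rows([
  [0.75, [-0.03, 0, -0.3], [0, 0, 0]],
  [0.75, [0, 0, 0], [0, 0, 0]],
  [0.75, [0, 0, 0], [0, 0, 0]],
  [0.75, [0, 0, 0], [0, 0, 0]],
  [0.75, [0, 0, 0], [0, 0, 0]],
])

```text
t: 5.82
tcp_pos: [0.6635, -0.1292, 0.0484]
ee_rot: [-0.0, 0.964, 0.266, -0.0]
force: [0.2, 0.4, -0.2]
gripper_width: 0.0293
grasp_force: 0.0
```

>>> send_rows([
  [0.75, [0, 0, 0], [0, 0, 0]],
  [0.75, [0, 0, 0], [0, 0, 0]],
  [0.75, [0, 0, 0.2], [0, 0, 0]],
  [0.75, [0, 0, 0.2], [0, 0, 0]],
  [0.75, [0, 0, 0.1], [0, 0, 0]],
])

```text
t: 6.23
tcp_pos: [0.663, -0.1291, 0.0272]
ee_rot: [-0.0, 0.964, 0.267, -0.001]
force: [0.2, 1.3, -0.0]
gripper_width: 0.0627
grasp_force: 0.0
```

>>> send_rows([
  [0.75, [0, 0, 0.1], [0, 0, 0]],
  [0.75, [0, 0, 0.08], [0, 0, 0]],
  [0.75, [0, 0, 0], [0, 0, 0]],
])

```text
t: 6.48
tcp_pos: [0.6633, -0.1292, 0.0208]
ee_rot: [-0.0, 0.964, 0.267, -0.001]
force: [0.0, 0.4, 0.2]
gripper_width: 0.0696
grasp_force: 0.0
```

```bash
python3 -c "
from h import *
to(.6635,-.1295,-59,.018)"
```

```text
t 6.48 tcp [ 0.6633 -0.1292  0.0208] ty -59.1 tilt 0.07 turn -0.02
shift now [-0.    0.01  0.07]
shift after turn [-0.    0.01] w 0.0696 F [0.  0.4 0.2] 0.0
```

>>> send_rows([
  [0.75, [0, 0, 0.07], [0, 0, 0]],
  [0, [0, 0, 0], [0, 0, 0]],
  [0, [0, 0, 0], [0, 0, 0]],
  [0, [0, 0, 0], [0, 0, 0]],
  [0, [0, 0, 0], [0, 0, 0]],
])

```text
t: 6.9
tcp_pos: [0.6639, -0.1293, 0.0192]
ee_rot: [0.0, 0.964, 0.266, 0.0]
force: [-0.1, 0.7, 0.1]
gripper_width: 0.0478
grasp_force: 0.0
```

>>> send_rows([
  [0, [0, 0, 0], [0, 0, 0]],
  [0, [0, 0, 0], [0, 0, 0]],
  [0, [0, 0, 0], [0, 0, 0]],
])

```text
t: 7.15
tcp_pos: [0.6637, -0.1292, 0.019]
ee_rot: [-0.0, 0.964, 0.266, 0.0]
force: [0.0, 1.0, -0.3]
gripper_width: 0.03
grasp_force: 30.0
```

Gripped: 30 mm wide at 30 N. I'll lift, then turn.

>>> send_rows([
  [0, [0, 0, -0.4], [0, 0, 0]],
  [0, [0, 0, -0.8], [0, 0, 0]],
  [0, [0, 0, -0.8], [0, 0, 0]],
  [0, [0, 0, -0.8], [0, 0, 0]],
  [0, [0, 0, -0.7], [0, 0, 0]],
])

```text
t: 7.57
tcp_pos: [0.6636, -0.1292, 0.1608]
ee_rot: [0.0, 0.964, 0.267, 0.0]
force: [0.8, -0.1, -2.1]
gripper_width: 0.0297
grasp_force: 30.0
```

>>> send_rows([
  [0, [0, 0, 0], [0, 0, -0.5]],
  [0, [0, 0, 0], [0, 0, -1]],
  [0, [0, 0, 0], [0, 0, -1]],
  [0, [0, 0, 0], [0, 0, -1]],
  [0, [0, 0, 0], [0, 0, -1]],
])

```text
t: 7.98
tcp_pos: [0.6634, -0.1292, 0.1585]
ee_rot: [-0.0, 0.892, 0.451, -0.0]
force: [-0.1, 0.4, -2.5]
gripper_width: 0.0299
grasp_force: 30.0
```

>>> send_rows([
  [0, [0, 0, 0], [0, 0, -1]],
  [0, [0, 0, 0], [0, 0, -1]],
  [0, [0, 0, 0], [0, 0, -1]],
  [0, [0, 0, 0], [0, 0, -1]],
  [0, [0, 0, 0], [0, 0, -1]],
])

```text
t: 8.4
tcp_pos: [0.6634, -0.1292, 0.1585]
ee_rot: [-0.0, 0.774, 0.634, -0.0]
force: [0.2, 0.6, -2.1]
gripper_width: 0.0295
grasp_force: 30.0
```

>>> send_rows([
  [0, [0, 0, 0], [0, 0, -1]],
  [0, [0, 0, 0], [0, 0, -1]],
  [0, [0, 0, 0], [0, 0, -1]],
  [0, [0, 0, 0], [0, 0, 0]],
])

```text
t: 8.73
tcp_pos: [0.6634, -0.1292, 0.1585]
ee_rot: [-0.0, 0.684, 0.729, -0.0]
force: [-0.1, -0.6, -2.1]
gripper_width: 0.0297
grasp_force: 30.0
```

```bash
python3 -c "
from h import *
to(.4986,.1846,3.5,.16)"
```

```text
t 8.73 tcp [ 0.6634 -0.1292  0.1585] ty 3.6 tilt 0.05 turn 0.03
shift now [ 8.09 -3.62 -0.03]
shift after turn [ 8.08 -3.63] w 0.0297 F [-0.1 -0.6 -2.1] 29.99046117067337
```

>>> send_rows([
  [0, [0.5, -0.22, 0], [0, 0, 0]],
  [0, [0.9, -0.4, 0], [0, 0, 0]],
  [0, [0.9, -0.4, 0], [0, 0, 0]],
  [0, [0.9, -0.4, 0], [0, 0, 0]],
  [0, [0.9, -0.4, 0], [0, 0, 0]],
])

```text
t: 9.15
tcp_pos: [0.58, 0.0314, 0.1588]
ee_rot: [-0.0, 0.687, 0.727, -0.0]
force: [0.6, 0.6, -3.0]
gripper_width: 0.0297
grasp_force: 30.0
```

>>> send_rows([
  [0, [0.9, -0.4, 0], [0, 0, 0]],
  [0, [0.9, -0.4, 0], [0, 0, 0]],
  [0, [0.9, -0.4, 0], [0, 0, 0]],
  [0, [0.7, -0.32, 0], [0, 0, 0]],
  [0, [0.58, -0.28, 0], [0, 0, 0]],
])

```text
t: 9.57
tcp_pos: [0.4985, 0.1867, 0.159]
ee_rot: [-0.0, 0.687, 0.727, 0.0]
force: [0.0, -0.5, -2.2]
gripper_width: 0.0297
grasp_force: 30.0
```

>>> send_rows([
  [0, [0, 0, 0], [0, 0, 0]],
  [0, [0, 0, 0], [0, 0, 0]],
  [0, [0, 0, 0], [0, 0, 0]],
])

```text
t: 9.82
tcp_pos: [0.5002, 0.1845, 0.159]
ee_rot: [0.0, 0.686, 0.727, 0.0]
force: [0.3, 0.1, -3.8]
gripper_width: 0.0298
grasp_force: 30.0
```

```bash
python3 - <<'E'
from h import *
to(.4986,.1846,3.5,.024)
im=viewer.snapshot("scene");cv2.imwrite("pics/p1.png",cv2.resize(im[120:360,320:560],None,fx=2.4,fy=2.4))
E
```

```text
t 9.82 tcp [0.5002 0.1845 0.159 ] ty 3.3 tilt 0.02 turn -0.03
shift now [ 0.01 -0.04  3.37]
shift after turn [ 0.01 -0.04] w 0.0298 F [ 0.3  0.1 -3.8] 29.991756677627563
```

View pics/p1.png

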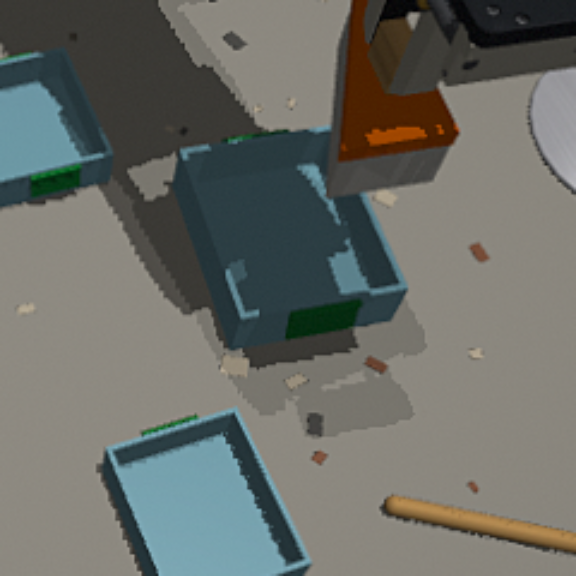

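Orange hangs above the +y half of the container, with its thick end toward +x and its straight side outward, which is right. I'll check the lid corners at (511,175) and (462.5,182.5) by ray.

```bash
python3 -c "
from h import *
print(ray('scene',[(510.8,175),(462.5,182.5)],.185).round(3))"
```

```text
[[0.545 0.206 0.185]
 [0.549 0.141 0.185]]
```

>>> send_rows([
  [0, [0.01, -0.04, 0.6], [0, 0, 0]],
  [0, [0, 0, 0.7], [0, 0, 0]],
  [0, [0, 0, 0.4], [0, 0, 0]],
  [0, [0, 0, 0], [0, 0, 0]],
])

```text
t: 10.2
tcp_pos: [0.4968, 0.1835, 0.0878]
ee_rot: [-0.001, 0.687, 0.727, -0.002]
force: [-1.4, -0.4, -2.3]
gripper_width: 0.0299
grasp_force: 30.0
```

The corners agree within 4 mm, so I'll lower it.

>>> send_rows([
  [0, [0, 0, 0.5], [0, 0, 0]],
  [0, [0, 0, 0.5], [0, 0, 0]],
  [0, [0, 0, 0.3], [0, 0, 0]],
  [0, [0, 0, 0.15], [0, 0, 0]],
  [0, [0, 0, 0], [0, 0, 0]],
])

```text
t: 10.62
tcp_pos: [0.4985, 0.1845, 0.0327]
ee_rot: [-0.0, 0.686, 0.727, -0.0]
force: [-0.2, 0.3, -2.7]
gripper_width: 0.0299
grasp_force: 30.0
```

```bash
python3 -c "
from h import *
to(.4986,.1846,3.5,.023)"
```

```text
t 10.62 tcp [0.4985 0.1845 0.0327] ty 3.3 tilt 0.05 turn -0.03
shift now [0.   0.   0.24]
shift after turn [0. 0.] w 0.0299 F [-0.2  0.3 -2.7] 29.991774559020996
```

>>> send_rows([
  [0, [0, 0, 0.1], [0, 0, 0]],
  [0, [0, 0, 0.07], [0, 0, 0]],
  [0, [0, 0, 0.06], [0, 0, 0]],
  [0, [0, 0, 0], [0, 0, 0]],
])

```text
t: 10.95
tcp_pos: [0.4984, 0.185, 0.0238]
ee_rot: [0.0, 0.686, 0.728, 0.0]
force: [0.1, -0.4, -2.0]
gripper_width: 0.0296
grasp_force: 30.0
```

>>> send_rows([
  [0, [0, 0, 0.04], [0, 0, 0]],
  [0, [0, 0, 0.03], [0, 0, 0]],
  [0, [0, 0, 0], [0, 0, 0]],
])

```text
t: 11.2
tcp_pos: [0.4986, 0.1851, 0.0229]
ee_rot: [0.0, 0.686, 0.728, 0.0]
force: [-7.6, -3.2, 22.6]
gripper_width: 0.0301
grasp_force: 30.0
```

Orange is on the floor. I'll release and rise.

>>> send_rows([
  [0.8, [0, 0, -0.03], [0, 0, 0]],
  [0.8, [0, 0, 0], [0, 0, 0]],
  [0.8, [0, 0, 0], [0, 0, 0]],
  [0.8, [0, 0, 0], [0, 0, 0]],
  [0.8, [0, 0, 0], [0, 0, 0]],
])

```text
t: 11.62
tcp_pos: [0.4983, 0.1851, 0.022]
ee_rot: [-0.0, 0.686, 0.728, -0.0]
force: [-0.8, 0.8, -0.3]
gripper_width: 0.0586
grasp_force: 0.0
```

>>> send_rows([
  [0.8, [0, 0, -0.3], [0, 0, 0]],
  [0.8, [0, 0, -0.7], [0, 0, 0]],
  [0.8, [0, 0, -0.9], [0, 0, 0]],
  [0.8, [0, 0, -0.9], [0, 0, 0]],
  [0.8, [0, 0, -0.4], [0, 0, 0]],
])

```text
t: 12.03
tcp_pos: [0.4998, 0.1855, 0.1553]
ee_rot: [0.001, 0.686, 0.728, 0.002]
force: [0.1, 0.8, 0.2]
gripper_width: 0.074
grasp_force: 0.0
```

```bash
python3 -c "
from h import *
to(.507,-.3015,40.7,.15)"
```

```text
t 12.03 tcp [0.4998 0.1855 0.1553] ty 3.4 tilt 0.31 turn -7.46
shift now [-12.16  -0.55   0.11]
shift after turn [-9.35 -7.8 ] w 0.074 F [0.1 0.8 0.2] 0.0
```

>>> send_rows([
  [0.8, [-0.5, 0, 0], [0, 0, 0]],
  [0.8, [-0.95, -0.05, 0], [0, 0, 0]],
  [0.8, [-1, -0.05, 0], [0, 0, 0]],
  [0.8, [-1, -0.05, 0], [0, 0, 0]],
  [0.8, [-1, -0.05, 0], [0, 0, 0]],
])

```text
t: 12.45
tcp_pos: [0.5007, 0.0053, 0.1511]
ee_rot: [0.0, 0.686, 0.728, 0.0]
force: [-0.8, 0.1, 0.1]
gripper_width: 0.0741
grasp_force: 0.0
```

>>> send_rows([
  [0.8, [-1, -0.05, 0], [0, 0, 0]],
  [0.8, [-1, -0.05, 0], [0, 0, 0]],
  [0.8, [-1, -0.05, 0], [0, 0, 0]],
  [0.8, [-1, -0.05, 0], [0, 0, 0]],
  [0.8, [-1, -0.05, 0], [0, 0, 0]],
])

```text
t: 12.87
tcp_pos: [0.5025, -0.1954, 0.1511]
ee_rot: [0.0, 0.686, 0.728, 0.0]
force: [0.8, 1.9, 0.0]
gripper_width: 0.0745
grasp_force: 0.0
```

>>> send_rows([
  [0.8, [-1, -0.05, 0], [0, 0, 0]],
  [0.8, [-1, -0.05, 0], [0, 0, 0]],
  [0.8, [-0.6, 0, 0], [0, 0, 0]],
  [0.8, [0, 0, 0], [0, 0, -0.5]],
  [0.8, [0, 0, 0], [0, 0, -1]],
])

```text
t: 13.28
tcp_pos: [0.5047, -0.299, 0.1507]
ee_rot: [0.0, 0.637, 0.771, -0.0]
force: [0.8, 0.2, -0.6]
gripper_width: 0.0743
grasp_force: 0.0
```

>>> send_rows([
  [0.8, [0, 0, 0], [0, 0, -1]],
  [0.8, [0, 0, 0], [0, 0, -1]],
  [0.8, [0, 0, 0], [0, 0, -1]],
  [0.8, [0, 0, 0], [0, 0, -1]],
  [0.8, [0, 0, 0], [0, 0, -1]],
])

```text
t: 13.7
tcp_pos: [0.505, -0.2974, 0.151]
ee_rot: [0.0, 0.453, 0.892, -0.0]
force: [-0.1, -0.6, -0.8]
gripper_width: 0.0745
grasp_force: 0.0
```

>>> send_rows([
  [0.8, [0, 0, 0], [0, 0, -0.9]],
  [0.8, [0, 0, 0], [0, 0, 0]],
  [0.8, [0, 0, 0], [0, 0, 0]],
])

```text
t: 13.95
tcp_pos: [0.5051, -0.2974, 0.1507]
ee_rot: [0.0, 0.42, 0.907, -0.0]
force: [0.2, -0.3, -0.6]
gripper_width: 0.0741
grasp_force: 0.0
```

```bash
python3 -c "
from h import *
to(.507,-.3015,40.7,.019)"
```

```text
t 13.95 tcp [ 0.5051 -0.2974  0.1507] ty 40.3 tilt 0.02 turn -0.09
shift now [-0.11 -0.03  3.29]
shift after turn [-0.11 -0.03] w 0.0741 F [ 0.2 -0.3 -0.6] 0.0
```

>>> send_rows([
  [0.8, [-0.11, -0.03, 0.5], [0, 0, -0.08]],
  [0.8, [0, 0, 0.8], [0, 0, 0]],
  [0.8, [0, 0, 0.7], [0, 0, 0]],
  [0.8, [0, 0, 0.3], [0, 0, 0]],
  [0.8, [0, 0, 0], [0, 0, 0]],
])

```text
t: 14.37
tcp_pos: [0.5057, -0.3006, 0.0559]
ee_rot: [-0.002, 0.417, 0.909, 0.0]
force: [-0.4, -0.0, 0.2]
gripper_width: 0.0746
grasp_force: 0.0
```

>>> send_rows([
  [0.8, [0, 0, 0], [0, 0, 0]],
  [0.8, [0, 0, 0], [0, 0, 0]],
])

```text
t: 14.53
tcp_pos: [0.5079, -0.3021, 0.0599]
ee_rot: [0.001, 0.416, 0.909, -0.0]
force: [0.1, 0.1, 0.0]
gripper_width: 0.0741
grasp_force: 0.0
```

```bash
python3 -c "
from h import *
to(.507,-.3015,40.7,.019)"
```

```text
t 14.53 tcp [ 0.5079 -0.3021  0.0599] ty 40.8 tilt 0.13 turn 0.01
shift now [ 0.03 -0.01  1.02]
shift after turn [ 0.03 -0.01] w 0.0741 F [0.1 0.1 0. ] 0.0
```

>>> send_rows([
  [0.8, [0, 0, 0.35], [0, 0, 0]],
  [0.8, [0, 0, 0.35], [0, 0, 0]],
  [0.8, [0, 0, 0.2], [0, 0, 0]],
  [0.8, [0, 0, 0.1], [0, 0, 0]],
  [0.8, [0, 0, 0], [0, 0, 0]],
])

```text
t: 14.95
tcp_pos: [0.5071, -0.3016, 0.0183]
ee_rot: [0.0, 0.416, 0.909, 0.0]
force: [0.4, -0.1, 0.2]
gripper_width: 0.0742
grasp_force: 0.0
```

>>> send_rows([
  [0, [0, 0, 0], [0, 0, 0]],
  [0, [0, 0, 0], [0, 0, 0]],
  [0, [0, 0, 0], [0, 0, 0]],
  [0, [0, 0, 0], [0, 0, 0]],
  [0, [0, 0, 0], [0, 0, 0]],
])

```text
t: 15.37
tcp_pos: [0.5071, -0.3016, 0.0185]
ee_rot: [0.0, 0.416, 0.909, -0.0]
force: [-0.3, 0.5, -0.1]
gripper_width: 0.0454
grasp_force: 0.0
```

>>> send_rows([
  [0, [0, 0, 0], [0, 0, 0]],
  [0, [0, 0, 0], [0, 0, 0]],
  [0, [0, 0, 0], [0, 0, 0]],
])

```text
t: 15.62
tcp_pos: [0.507, -0.3016, 0.0182]
ee_rot: [-0.0, 0.416, 0.909, -0.0]
force: [-0.7, -0.2, 0.6]
gripper_width: 0.0295
grasp_force: 30.0
```

```bash
python3 -c "
from h import *
to(.4814,.1374,3.5,.15)"
```

```text
t 15.62 tcp [ 0.507  -0.3016  0.0182] ty 40.8 tilt 0.01 turn 7.46
shift now [ 8.72  6.69 -3.3 ]
shift after turn [10.99  0.03] w 0.0295 F [-0.7 -0.2  0.6] 29.9985471367836
```

Gripped. I'll lift, turn +7.46 units and carry it over.

>>> send_rows([
  [0, [0, 0, -0.4], [0, 0, 0]],
  [0, [0, 0, -0.8], [0, 0, 0]],
  [0, [0, 0, -0.8], [0, 0, 0]],
  [0, [0, 0, -0.8], [0, 0, 0]],
  [0, [0, 0, -0.7], [0, 0, 0]],
])

```text
t: 16.03
tcp_pos: [0.5069, -0.3014, 0.16]
ee_rot: [0.0, 0.416, 0.909, -0.0]
force: [0.6, -0.1, -2.1]
gripper_width: 0.0298
grasp_force: 30.0
```

>>> send_rows([
  [0, [0, 0, 0], [0, 0, 0.5]],
  [0, [0, 0, 0], [0, 0, 1]],
  [0, [0, 0, 0], [0, 0, 1]],
  [0, [0, 0, 0], [0, 0, 1]],
  [0, [0, 0, 0], [0, 0, 1]],
])

```text
t: 16.45
tcp_pos: [0.5068, -0.3014, 0.1579]
ee_rot: [-0.0, 0.587, 0.809, 0.0]
force: [0.3, 0.1, -1.7]
gripper_width: 0.0298
grasp_force: 30.0
```

>>> send_rows([
  [0, [0, 0, 0], [0, 0, 1]],
  [0, [0, 0, 0], [0, 0, 1]],
  [0, [0, 0, 0], [0, 0, 0.96]],
  [0, [0.5, 0, 0], [0, 0, 0]],
  [0, [0.9, 0, 0], [0, 0, 0]],
])

```text
t: 16.87
tcp_pos: [0.5034, -0.2471, 0.1577]
ee_rot: [0.0, 0.686, 0.727, -0.0]
force: [1.4, 0.3, -2.1]
gripper_width: 0.0293
grasp_force: 30.0
```

>>> send_rows([
  [0, [0.9, 0, 0], [0, 0, 0]],
  [0, [0.9, 0, 0], [0, 0, 0]],
  [0, [0.9, 0, 0], [0, 0, 0]],
  [0, [0.9, 0, 0], [0, 0, 0]],
  [0, [0.9, 0, 0], [0, 0, 0]],
])

```text
t: 17.28
tcp_pos: [0.4919, -0.0643, 0.158]
ee_rot: [-0.0, 0.685, 0.728, -0.0]
force: [0.6, 0.2, -2.3]
gripper_width: 0.0299
grasp_force: 30.0
```

>>> send_rows([
  [0, [0.9, 0, 0], [0, 0, 0]],
  [0, [0.9, 0, 0], [0, 0, 0]],
  [0, [0.9, 0, 0], [0, 0, 0]],
  [0, [0.9, 0, 0], [0, 0, 0]],
  [0, [0.9, 0, 0], [0, 0, 0]],
])

```text
t: 17.7
tcp_pos: [0.4809, 0.1154, 0.1581]
ee_rot: [-0.0, 0.685, 0.728, -0.0]
force: [1.5, 0.3, -2.3]
gripper_width: 0.0296
grasp_force: 30.0
```

>>> send_rows([
  [0, [0.5, 0, 0], [0, 0, 0]],
  [0, [0, 0, 0], [0, 0, 0]],
  [0, [0, 0, 0], [0, 0, 0]],
  [0, [0, 0, 0], [0, 0, 0]],
])

```text
t: 18.03
tcp_pos: [0.4801, 0.1331, 0.158]
ee_rot: [-0.0, 0.685, 0.728, -0.0]
force: [0.5, -0.5, -2.2]
gripper_width: 0.0295
grasp_force: 30.0
```

```bash
python3 - <<'E'
from h import *
to(.4814,.1374,3.5,.023)
im=viewer.snapshot("scene");z=env.observe()["tcp_pos"][2]-.0185+.045
for c in cons(mask(im,*R['blue']),100):
    p=cv2.approxPolyDP(ray("scene",c,z)[:,:2].astype(np.float32).reshape(-1,1,2),.006,True).reshape(-1,2);print('blue',p.round(3).tolist())
for c in cons(mask(im,(4,165,50),R['orange'][1]),60):
    p=cv2.approxPolyDP(ray("scene",c,.049)[:,:2].astype(np.float32).reshape(-1,1,2),.006,True).reshape(-1,2);print('or',p.round(3).tolist())
E
```

```text
t 18.03 tcp [0.4801 0.1331 0.158 ] ty 3.5 tilt 0.03 turn 0.0
shift now [0.11 0.04 3.37]
shift after turn [0.1  0.04] w 0.0295 F [ 0.5 -0.5 -2.2] 29.997849762439728
blue [[0.5210000276565552, 0.13699999451637268], [0.5180000066757202, 0.11299999803304672], [0.5339999794960022, 0.1120000034570694], [0.5350000262260437, 0.13300000131130219]]
or [[0.43299999833106995, 0.20100000500679016], [0.4860000014305115, 0.16300000250339508], [0.5519999861717224, 0.14000000059604645], [0.5419999957084656, 0.20800000429153442]]
```

>>> send_rows([
  [0, [0.07, 0.04, 0.6], [0, 0, 0]],
  [0, [0, 0, 0.6], [0, 0, 0]],
  [0, [0, 0, 0.5], [0, 0, 0]],
  [0, [0, 0, 0.3], [0, 0, 0]],
  [0, [0, 0, 0], [0, 0, 0]],
])

```text
t: 18.5
tcp_pos: [0.4803, 0.1352, 0.0759]
ee_rot: [-0.001, 0.686, 0.728, -0.002]
force: [-1.0, 0.8, -1.3]
gripper_width: 0.0296
grasp_force: 30.0
```

>>> send_rows([
  [0, [0, 0, 0], [0, 0, 0]],
  [0, [0, 0, 0], [0, 0, 0]],
])

```text
t: 18.67
tcp_pos: [0.4824, 0.1361, 0.079]
ee_rot: [0.0, 0.685, 0.728, 0.0]
force: [0.1, 0.9, -1.7]
gripper_width: 0.0296
grasp_force: 30.0
```

```bash
python3 - <<'E'
from h import *
to(.4814,.136,3.5,.023)
im=viewer.snapshot("scene");cv2.imwrite("pics/p2.png",cv2.resize(im[140:280,370:510],None,fx=4,fy=4,interpolation=cv2.INTER_CUBIC))
E
```

```text
t 18.67 tcp [0.4824 0.1361 0.079 ] ty 3.5 tilt 0.07 turn -0.01
shift now [-0.   -0.03  1.4 ]
shift after turn [-0.   -0.02] w 0.0296 F [ 0.1  0.9 -1.7] 29.997908771038055
```

View pics/p2.png

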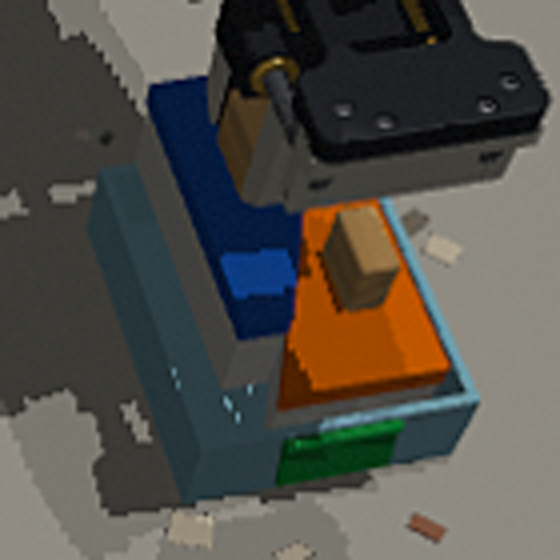

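Blue hangs level over the -y half, with its thin end (240,340) toward +x. Orange lies flat in the container on the other side. I'll lower blue.

>>> send_rows([
  [0, [0, -0.02, 0.4], [0, 0, 0]],
  [0, [0, 0, 0.4], [0, 0, 0]],
  [0, [0, 0, 0.25], [0, 0, 0]],
  [0, [0, 0, 0.1], [0, 0, 0]],
  [0, [0, 0, 0], [0, 0, 0]],
])

```text
t: 19.13
tcp_pos: [0.4808, 0.1364, 0.0319]
ee_rot: [-0.0, 0.685, 0.728, -0.0]
force: [0.4, 0.1, -2.2]
gripper_width: 0.03
grasp_force: 30.0
```

```bash
python3 -c "
from h import *
to(.4814,.136,3.5,.023)"
```

```text
t 19.13 tcp [0.4808 0.1364 0.0319] ty 3.5 tilt 0.04 turn 0.0
shift now [-0.01  0.01  0.22]
shift after turn [-0.01  0.01] w 0.03 F [ 0.4  0.1 -2.2] 29.998024106025696
```

>>> send_rows([
  [0, [0, 0, 0.1], [0, 0, 0]],
  [0, [0, 0, 0.08], [0, 0, 0]],
  [0, [0, 0, 0.06], [0, 0, 0]],
  [0, [0, 0, 0], [0, 0, 0]],
])

```text
t: 19.47
tcp_pos: [0.4808, 0.1365, 0.0224]
ee_rot: [-0.0, 0.685, 0.728, -0.0]
force: [-1.0, -0.3, -2.5]
gripper_width: 0.0296
grasp_force: 30.0
```

>>> send_rows([
  [0, [0, 0, 0.03], [0, 0, 0]],
  [0, [0, 0, 0.02], [0, 0, 0]],
  [0, [0, 0, 0], [0, 0, 0]],
])

```text
t: 19.72
tcp_pos: [0.481, 0.1365, 0.0221]
ee_rot: [0.0, 0.685, 0.728, 0.0]
force: [-8.3, -1.3, 21.0]
gripper_width: 0.0301
grasp_force: 30.0
```

Blue is on the floor. I'll release, rise and move aside to check.

>>> send_rows([
  [0.8, [0, 0, -0.03], [0, 0, 0]],
  [0.8, [0, 0, 0], [0, 0, 0]],
  [0.8, [0, 0, 0], [0, 0, 0]],
  [0.8, [0, 0, 0], [0, 0, 0]],
  [0.8, [0, 0, 0], [0, 0, 0]],
])

```text
t: 20.13
tcp_pos: [0.4809, 0.1365, 0.0216]
ee_rot: [-0.0, 0.685, 0.728, -0.0]
force: [1.1, 0.6, -0.5]
gripper_width: 0.0583
grasp_force: 0.0
```

>>> send_rows([
  [0.8, [0, 0, -0.3], [0, 0, 0]],
  [0.8, [0, 0, -0.7], [0, 0, 0]],
  [0.8, [0, 0, -0.9], [0, 0, 0]],
  [0.8, [0, 0, -0.9], [0, 0, 0]],
  [0.8, [0, 0, -0.6], [0, 0, 0]],
])

```text
t: 20.55
tcp_pos: [0.4816, 0.1366, 0.1607]
ee_rot: [0.001, 0.685, 0.728, 0.001]
force: [0.6, 0.3, -0.2]
gripper_width: 0.0744
grasp_force: 0.0
```

>>> send_rows([
  [0.8, [-0.5, 0, 0], [0, 0, 0]],
  [0.8, [-1, 0, 0], [0, 0, 0]],
  [0.8, [-1, 0, 0], [0, 0, 0]],
  [0.8, [-1, 0, 0], [0, 0, 0]],
  [0.8, [-1, 0, 0], [0, 0, 0]],
])

```text
t: 20.97
tcp_pos: [0.4917, -0.0449, 0.1578]
ee_rot: [0.0, 0.685, 0.729, 0.0]
force: [0.4, 0.8, -0.3]
gripper_width: 0.0742
grasp_force: 0.0
```

>>> send_rows([
  [0.8, [-1, 0, 0], [0, 0, 0]],
  [0.8, [-1, 0, 0], [0, 0, 0]],
  [0.8, [-1, 0, 0], [0, 0, 0]],
  [0.8, [-1, 0, 0], [0, 0, 0]],
  [0.8, [0, 0, 0], [0, 0, 0]],
])

```text
t: 21.38
tcp_pos: [0.5018, -0.2086, 0.1576]
ee_rot: [0.001, 0.687, 0.727, -0.0]
force: [0.5, 0.8, -0.5]
gripper_width: 0.0745
grasp_force: 0.0
```

```bash
python3 - <<'E'
from h import *
to(.48,-.2,3.5,.16)
for n in("top","scene"):
    im=viewer.snapshot(n)
    for k,z in(('orange',.049),('blue',.049),('wood',.077)):
        for c in cons(mask(im,*R[k]),25):
            w=ray(n,c,z)[:,:2].astype(np.float32)
            if not(.4<w[:,0].mean()<.6 and .08<w[:,1].mean()<.25 or k=='wood' and abs(w[:,0].mean()-.449)<.04):continue
            r=cv2.minAreaRect(w);p=cv2.approxPolyDP(w.reshape(-1,1,2),.006,True).reshape(-1,2)
            print(n,k,np.round(np.r_[r[0],r[1],r[2]],3).tolist(),'' if k=='wood' else [[round(float(v),3) for v in q] for q in p])
E
```

```text
t 21.38 tcp [ 0.5018 -0.2086  0.1576] ty 3.3 tilt 0.1 turn -0.04
shift now [ 0.25 -0.53 -0.06]
shift after turn [ 0.25 -0.53] w 0.0745 F [ 0.5  0.8 -0.5] 0.0
top orange [0.489, 0.175, 0.109, 0.061, 2.866] [[0.544, 0.147], [0.541, 0.208], [0.433, 0.201], [0.439, 0.184]]
top blue [0.491, 0.146, 0.111, 0.062, 2.274] [[0.547, 0.12], [0.543, 0.136], [0.504, 0.151], [0.496, 0.129], [0.467, 0.126], [0.468, 0.151], [0.495, 0.154], [0.434, 0.175], [0.439, 0.112]]
top wood [0.499, 0.185, 0.029, 0.016, 2.719] 
top wood [0.48, 0.136, 0.028, 0.014, 2.405] 
top wood [0.448, -0.12, 0.026, 0.012, 0.796] 
scene orange [0.49, 0.172, 0.112, 0.066, 2.766] [[0.433, 0.201], [0.441, 0.181], [0.547, 0.142], [0.542, 0.208]]
scene blue [0.491, 0.145, 0.112, 0.065, 3.449] [[0.434, 0.173], [0.439, 0.11], [0.548, 0.116], [0.544, 0.135]]
scene wood [0.452, -0.123, 0.015, 0.03, 86.002] 
scene wood [0.5, 0.182, 0.03, 0.015, 3.512] 
scene wood [0.483, 0.134, 0.029, 0.014, 3.538]
```

```bash
python3 -c "
from cell import env
print(env.finish_job())"
```

```text
the job is handed in; nothing more can be done
None
```

I packed both wedges head to tail in the container (blue on the -y side, orange on the +y side), flat and within a few mm of target by both cameras, left the green canister unmoved, and handed in at about 21.5 s; no verdict came back.

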